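# Tighten the bench chuck on its bit

### The job

One of the two chucks on the bench has a countersink bit standing loose in its mouth. Turn that chuck's knurled sleeve clockwise (seen from above) until its jaws have closed firmly on the bit, then let go, with the bit upright in the chuck. Leave the empty chuck's sleeve as it is.

Things in the scene. Friction and masses are not known exactly. Their poses are not given: they have to be found in the camera images.
- chuck: Chuck holding the bit, mouth up, on a fixed stand: square dark base 90 x 90 x 12 mm, aluminium post 42 mm wide, then a round knurled dark steel sleeve, 52 mm in diameter, 51 to 91 mm above the bench (top 4 mm taper to 48 mm), to be gripped across any diameter. Three dark steel jaws inside it reach up to 96 mm. Origin: on the chuck's vertical axis, at the base's underside (bench level); z up.
- sleeve (a joint): Turn of the sleeve of the chuck with the bit, rad: 0 = jaws open, grows clockwise seen from above; starts at 0 to 0.25. Each jaw moves in 5 mm per rad and stays where left. It turns at about 0.25 N m until the jaws meet the bit at about 1.1 rad, where it goes stiff; push some 0.1 to 0.3 rad on for a firm grip. Stop at 2.0, out of reach with the bit inside.
- bit: Short plain steel countersink bit, 52 mm long, shank 12 mm in diameter, head 16 mm, 45 g. It stands loose and upright in the chuck's mouth, on its floor 56 mm above the bench, up to 4 mm off the chuck's axis; its tip is 108 mm above the bench, 17 mm above the sleeve. Origin: centre of the shank's lower end; z along the bit to its tip.
- spare_sleeve (a joint): Turn of the sleeve of the other chuck, which looks the same but is empty and stands elsewhere on the bench; it starts between 0 and 0.1 rad and must not be turned.
Not all that is in view belongs to the job. What is shaped like the chuck but orange is not meant.

How it is judged:
By the outcome, as a careful person would: the job done as asked, in the order asked, and still so for the second after the job is handed in, with the robot touching nothing.
It also fails if it takes over 35 s, if anything falls off the work surface, if the arm or the gripper's body presses on something with over 40 N, if the wrist force passes 120 N, or if a joint passes its speed limit or range.

### The arm

A 6-joint arm with a two-finger parallel gripper is mounted at the origin on the work surface. World frame = base frame: x ahead of the robot, y to its left, z up, the work surface at z = 0. Lengths are in m, angles in rad, forces in N, time in s.
With the tool pointing down it reaches from about 0.25 to 0.725 m from the base axis. Payload 4 kg.
Tool frame: the origin (TCP) lies between the finger pads; the fingertips stand 11 mm ahead of it and the grasp point (between the pads) lies 8 mm behind it (bot.tip_extent is the distance from the TCP to the fingertips, in m); z points along the fingers, y is the line along which they close (so a half turn about z gives the same grasp; the last joint's range is limited). The gripper opens to 85 mm and grips with 20 to 120 N. Pads are 22 mm wide; open, the fingers measure 114 mm over their backs; the gripper's body (76 mm by 85 mm) begins 54 mm behind the grasp point. The pads swing forward as they close: fully open they stand 13 mm farther back than shut.
Start: joints at [-1.117, 0.241, 0.005, 1.335, 0, 1.571], TCP at [0.219, -0.449, 0.242] pointing down, gripper open.
Joint ranges: [-2.72, 2.72], [-1.05, 1.87], [-1.09, 1.28], [-1.99, 2.15], [-1.42, 1.44], [-3.14, 3.14]. Speed limits (rad/s): [2.79, 2.79, 3.14, 3.14, 3.14, 3.14].

### API

Orientations are given as a unit quaternion [x, y, z, w].
In Python, from workcell import bot gives the robot as it stands. The module is installed in compiled form; this text tells all that it offers.
- The arm moves only by the tool drive_tool, never from a script. Its argument "rows" is a list of rows, each an object of numbers: "dx", "dy", "dz": the shift along the tool's x, y, z in units of 50 mm (1.0 is 50 mm); "wx", "wy", "wz": the turn, a rotation vector about the tool's x, y, z in units of 5 degrees (1.0 is 5 degrees); "hand": the finger opening in mm, from 0 to 85.4. A call has 1 to 20 rows; each row is the pose to reach, as a shift and turn from the pose commanded when the call began, along the tool's axes at that moment; what a row does not reach only later rows make up. A row lasts 1/10 s, in which the tool goes at most 50 mm and 8.59 degrees, less where a joint would pass 70% of its speed; a pose out of reach is approached as far as the arm can. A call with a gripper value outside its range is refused whole. The fingers move at their own pace and stop on an object; the grip force is fixed at half the most. Time passes only in rows, so rows that repeat a pose let the fingers close. It gives the time, the measured TCP pose, the force, the opening and the grip force at its end, in the units of the state.
- bot.get_obs(): the state, without advancing time (a new reading comes with each control period).
- bot.camera(name): name is "side" or "top"; returns the picture (480x640x3 uint8, red, green, blue); there is no depth.
- bot.get_calibration(name): a dict with "vfov" (degrees; the focal length in pixels is half the picture's height over the tangent of half this angle, whatever the lens; pixels are square), "cx", "cy" (the principal point, pixels), "k1" (the pictures are not rectified: a ray, as slopes to the right and down, at radius r is drawn at 1 + k1 r^2 times it, then the intrinsics apply), "origin" and "rotation" of the camera in the world. Camera axes: x right, y up, looking along -z (the intrinsics and any distortion apply to the point x, -y, -z); pixel columns grow to the right and rows downward; lengths in m; the calibration is good to about 2 mm. A picture is of the moment at which its call begins. get_calibration takes no time and is no camera call.
- bot.job_done(): hands the job in; it is judged then, once.
Trained networks look in the newest picture that a camera, given by its name, has taken for a name from the list of things; names that differ only in an ending like _2 or _b are one class to them, and where a whole thing is asked for, a point or a joint stands for the part that bears it (a point fixed in the world has none). Each returns a list of dicts, best first, with "score" (0 to 1); they miss things now and then, are a little off and sometimes report something else, mostly with a low value. They report only what shows in the picture. A call takes as long as a camera call. They do not tell look-alikes from the thing itself.
- bot.look_for(camera, thing): "extent" ([centre column, centre row, width, height] in pixels, round what is visible of it).
- bot.outline_of(camera, thing): "region" (480x640 bool, what is visible of it) and "extent" ([centre column, centre row, width, height] in pixels, round what is visible of it).
The state is a dict: "clock": time; "joint_pos": joint angles; "joint_vel": joint speeds; "tau": joint torques, N m; "eef_pos": TCP position; "tool_rot": TCP orientation; "ft_force": force on the tool from outside, world axes, zero at the start; "ft_torque": the same for the moment, N m; "grip_width": finger opening in m; "grasp_force": force on a finger pad.
Only numpy, scipy, OpenCV 4.12 (cv2) and the standard library are available. Lean on these libraries where they do the work, as an engineer would, in place of code of your own. Each camera call takes 0.05 s, during which the arm holds its last target. There are 200 camera calls.

## Working session

There is one attempt and no reset: what is moved stays moved. The work goes in short steps, Python scripts to look and compute and a tool call to move; the robot and the scene stay as the last step left them, time stands still between calls to the robot, and variables do not carry over. Pictures are saved under pics/ and viewed, at most 10 in all, crops included, and the job is handed in when it is done.

Besides the shell and the picture viewer there is one more tool, called after ">>>" as name(argument=value, ...) on one line, values as JSON. drive_tool: Moves the arm, as the interface text tells. Its arguments: {"type":"object","properties":{"rows":{"type":"array","items":{"type":"object","properties":{"dx":{"type":"number"},"dy":{"type":"number"},"dz":{"type":"number"},"wx":{"type":"number"},"wy":{"type":"number"},"wz":{"type":"number"},"hand":{"type":"number"}}}}},"required":["rows"]}

```bash
mkdir -p pics; cat > h.py <<'E'
import numpy as np, cv2
from workcell import bot
def cal(n):
    c=bot.get_calibration(n); f=240/np.tan(np.radians(c['vfov'])/2); return c,f
def ray(n,u,v):
    c,f=cal(n); K=np.array([[f,0,c['cx']],[0,f,c['cy']],[0,0,1.]])
    d=np.array([(u-c['cx'])/f,(v-c['cy'])/f]); s=d.copy()
    for _ in range(30): s=d/(1+c['k1']*(s@s))
    R=np.array(c['rotation']).reshape(3,3)
    return np.array(c['origin']), R@np.array([s[0],-s[1],-1])
def at_z(n,u,v,z):
    o,d=ray(n,u,v); return o+d*(z-o[2])/d[2]
def proj(n,p):
    c,f=cal(n); R=np.array(c['rotation']).reshape(3,3); q=R.T@(np.array(p)-c['origin'])
    s=np.array([q[0],-q[1]])/-q[2]; s=s*(1+c['k1']*(s@s)); return s*f+[c['cx'],c['cy']]
def shot(n,fn):
    im=bot.camera(n); cv2.imwrite('pics/'+fn,im[:,:,::-1]); return im
E
python3 - <<'E'
from h import *
for n in('top','side'):
    im=shot(n,n+'1.png'); print(n,bot.get_calibration(n)['origin'])
    for t in('chuck','bit','sleeve'):
        for r in bot.look_for(n,t)[:4]: print(t,round(r['score'],2),np.round(r['extent'],1),at_z(n,*r['extent'][:2],0.09).round(3))
a=cv2.imread('pics/top1.png');b=cv2.imread('pics/side1.png')
o=bot.get_obs();print(o['eef_pos'],o['tool_rot'],o['clock'],o['grip_width'])
E
```

```text
top [0.29967959 0.00293218 0.95987355]Traceback (most recent call last):
  File "<stdin>", line 5, in <module>
  File "h.py", line 12, in at_z
    o,d=ray(n,u,v); return o+d*(z-o[2])/d[2]
        ~~~^^^^^^^
  File "h.py", line 9, in ray
    R=np.array(c['rotation']).reshape(3,3)
ValueError: cannot reshape array of size 4 into shape (3,3)
```

Rotation is a quaternion.

```bash
sed -i "s/R=np.array(c\['rotation'\]).reshape(3,3)/R=Rot.from_quat(c['rotation']).as_matrix()/; 1a from scipy.spatial.transform import Rotation as Rot" h.py
python3 - <<'E'
from h import *
for n in('top','side'):
    im=shot(n,n+'1.png'); print(n,bot.get_calibration(n)['origin'])
    for t in('chuck','bit','sleeve'):
        for r in bot.look_for(n,t)[:4]: print(t,round(r['score'],2),np.round(r['extent'],1),at_z(n,*r['extent'][:2],0.09).round(3))
o=bot.get_obs();print(o['eef_pos'],o['tool_rot'],o['clock'],o['grip_width'])
E
```

```text
top [0.29967959 0.00293218 0.95987355]
chuck 0.96 [209.  167.9  63.6  66.6] [0.551 0.123 0.09 ]
chuck 0.95 [142.6 356.2  68.4  67.5] [0.273 0.205 0.09 ]
chuck 0.89 [355.5 324.5  60.7  62.4] [ 0.327 -0.098  0.09 ]
chuck 0.61 [191.9 265.7  64.1  69.4] [0.405 0.14  0.09 ]
sleeve 0.89 [185.5 261.2  40.   35.3] [0.411 0.149 0.09 ]
sleeve 0.71 [204.8 155.9  36.6  38.7] [0.57 0.13 0.09]
sleeve 0.65 [132.1 357.1  43.1  38.7] [0.271 0.22  0.09 ]
sleeve 0.6 [358.1 326.   41.5  35. ] [ 0.325 -0.101  0.09 ]
side [0.02295544 0.55422818 0.82674202]
chuck 0.93 [259.1 313.6  76.3  74.7] [0.381 0.191 0.09 ]
chuck 0.9 [195.6 261.7  67.7  68.4] [0.53  0.167 0.09 ]
chuck 0.72 [305.9 393.2  75.1  80. ] [0.249 0.258 0.09 ]
chuck 0.61 [383.8 233.   64.5  69.3] [ 0.304 -0.056  0.09 ]
sleeve 0.96 [256.6 296.9  34.1  36.9] [0.403 0.168 0.09 ]
sleeve 0.9 [387.7 219.2  30.8  36.7] [ 0.314 -0.088  0.09 ]
sleeve 0.71 [189.8 245.3  35.8  35.8] [0.562 0.145 0.09 ]
sleeve 0.62 [304.6 374.9  34.6  42.9] [0.266 0.237 0.09 ]
[ 0.21918347 -0.44936115  0.2422488 ] [ 9.74367032e-01  2.24964181e-01 -1.81557922e-05 -6.80267484e-05] 0.5 0.08544387559147008
```

View pics/top1.png

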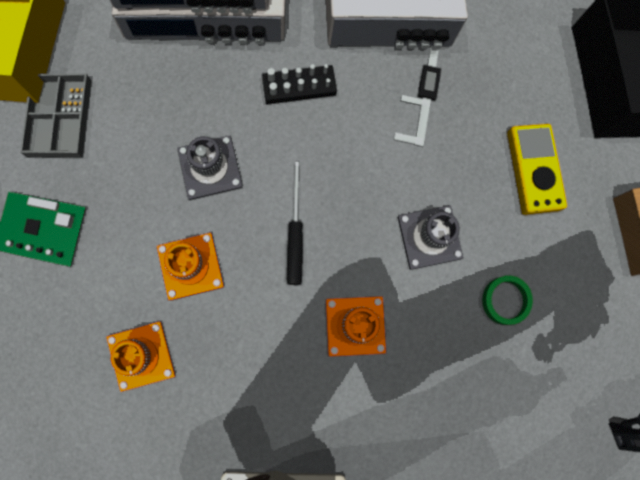

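View pics/side1.png

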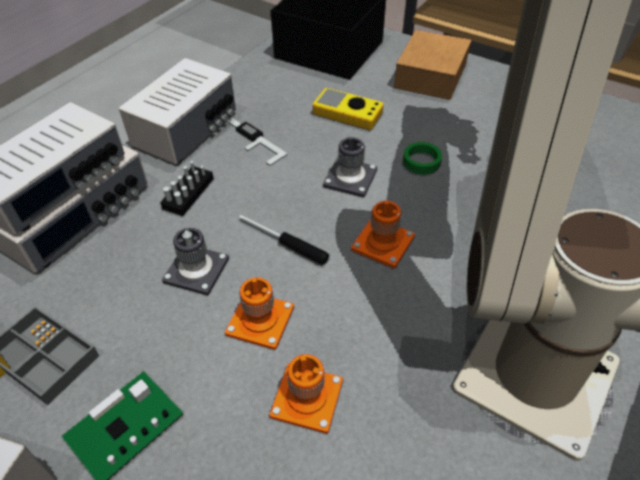

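The top view shows dark chucks at about (205,155) and (440,228); the other three are orange decoys. I'll zoom in on both mouths.

```bash
python3 - <<'E'
from h import *
t=cv2.imread('pics/top1.png');s=cv2.imread('pics/side1.png')
f=lambda im,u,v:cv2.resize(im[v-30:v+30,u-40:u+40],(400,300),interpolation=cv2.INTER_CUBIC)
cv2.imwrite('pics/c1.png',np.vstack([np.hstack([f(t,205,155),f(t,440,228)]),np.hstack([f(s,190,245),f(s,351,155)])]))
for n,u,v,z in(('top',205,154,.091),('side',189,236,.091),('top',441,228,.091),('side',351,146,.091),('top',209.5,167,.012),('top',431.5,237,.012)): print(n,at_z(n,u,v,z).round(4))
E
```

```text
top [0.5724 0.1298 0.091 ]
side [0.5766 0.1307 0.091 ]
top [ 0.4716 -0.2229  0.091 ]
side [ 0.4695 -0.2202  0.091 ]
top [0.5755 0.1327 0.012 ]
top [ 0.4719 -0.2276  0.012 ]
```

View pics/c1.png

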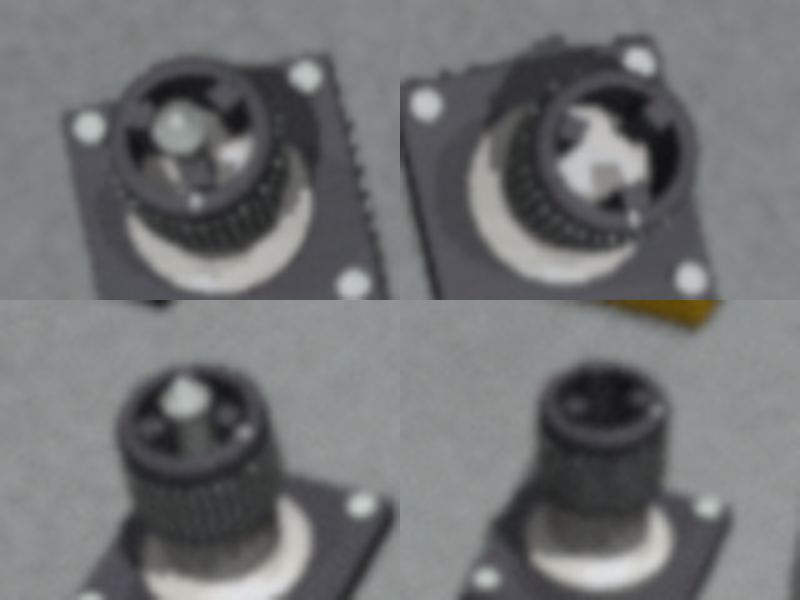

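Left chuck, near (0.575, 0.131), holds the bit: it shows as the pale disc at crop (180,127) in top and the pale tip at (185,395) in side. The right chuck is empty. Next I'll refine the axis position and compute the approach.

```bash
python3 - <<'E'
from h import *
a=at_z('top',203,151.4,.091);b=at_z('side',188.4,239.4,.091);print(a,b)
# bench plate outline centre via bolts (top crop)
for u,v in((90,128),(306,76),(353,285)): print(at_z('top',165+u/5,125+v/5,.013).round(4))
o=bot.get_obs();R=Rot.from_quat(o['tool_rot']).as_matrix();print(R.round(3))
for z in(.22,.07): print((R.T@(np.array([*((a+b)/2)[:2],z])-o['eef_pos'])/.05).round(3))
E
```

```text
[0.57638362 0.13307316 0.091     ] [0.57222763 0.13702707 0.091     ]
[0.6018 0.1776 0.013 ]
[0.6213 0.108  0.013 ]
[0.5513 0.0892 0.013 ]
[[ 0.899  0.438 -0.   ]
 [ 0.438 -0.899  0.   ]
 [-0.    -0.    -1.   ]]
[11.508 -7.391  0.446]
[11.508 -7.391  3.446]
```

>>> drive_tool(rows=[{"dx": 1, "dy": -0.64, "hand": 85}, {"dx": 3, "dy": -1.92, "hand": 85}, {"dx": 6, "dy": -3.84, "hand": 85}, {"dx": 9, "dy": -5.76, "hand": 85}, {"dx": 11.52, "dy": -7.37, "hand": 85}, {"dx": 11.52, "dy": -7.37, "hand": 85}, {"dx": 11.52, "dy": -7.37, "hand": 85}, {"dx": 11.52, "dy": -7.37, "hand": 85}, {"dx": 11.52, "dy": -7.37, "hand": 85}, {"dx": 11.52, "dy": -7.37, "hand": 85}, {"dx": 11.52, "dy": -7.37, "hand": 85}, {"dx": 11.52, "dy": -7.37, "hand": 85}, {"dx": 11.52, "dy": -7.37, "hand": 85}, {"dx": 11.52, "dy": -7.37, "hand": 85}, {"dx": 11.52, "dy": -7.37, "hand": 85}, {"dx": 11.52, "dy": -7.37, "hand": 85}, {"dx": 11.52, "dy": -7.37, "hand": 85}, {"dx": 11.52, "dy": -7.37, "hand": 85}])

```text
invalid input at $.rows[0]: expected keys dx, dy, dz, wx, wy, wz, hand
```

```bash
python3 - <<'E'
from h import *
o=bot.get_obs();print(o['joint_pos'],o['eef_pos'],o['tool_rot'],o['ft_force'],o['clock'])
shot('side','side2.png')
E
```

```text
[-1.11698026e+00  2.40667216e-01  4.93709469e-03  1.33520694e+00
 -4.77315239e-06  1.57079984e+00] [ 0.21918347 -0.44936115  0.2422488 ] [ 9.74367032e-01  2.24964181e-01 -1.81557922e-05 -6.80267484e-05] [ 0.4066575   0.21428774 -0.01241007] 0.5
```

View pics/side2.png

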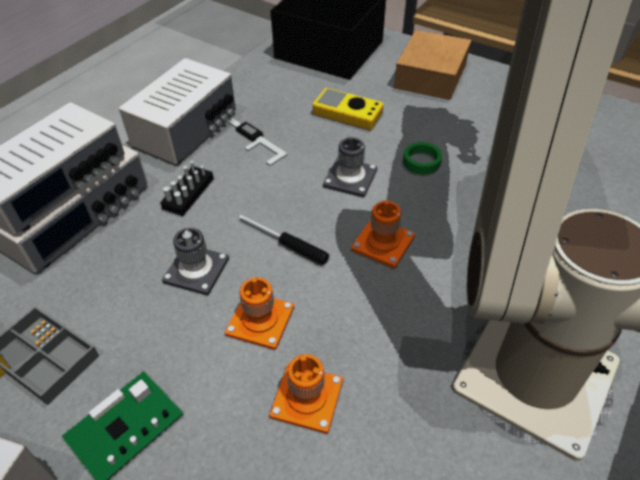

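The picture is unchanged: the move was refused because every row needs all seven keys.

>>> drive_tool(rows=[{"dx": 1, "dy": -0.64, "dz": 0, "wx": 0, "wy": 0, "wz": 0, "hand": 85}, {"dx": 3, "dy": -1.92, "dz": 0, "wx": 0, "wy": 0, "wz": 0, "hand": 85}, {"dx": 6, "dy": -3.84, "dz": 0, "wx": 0, "wy": 0, "wz": 0, "hand": 85}, {"dx": 9, "dy": -5.76, "dz": 0, "wx": 0, "wy": 0, "wz": 0, "hand": 85}, {"dx": 11.52, "dy": -7.37, "dz": 0, "wx": 0, "wy": 0, "wz": 0, "hand": 85}, {"dx": 11.52, "dy": -7.37, "dz": 0, "wx": 0, "wy": 0, "wz": 0, "hand": 85}, {"dx": 11.52, "dy": -7.37, "dz": 0, "wx": 0, "wy": 0, "wz": 0, "hand": 85}, {"dx": 11.52, "dy": -7.37, "dz": 0, "wx": 0, "wy": 0, "wz": 0, "hand": 85}, {"dx": 11.52, "dy": -7.37, "dz": 0, "wx": 0, "wy": 0, "wz": 0, "hand": 85}, {"dx": 11.52, "dy": -7.37, "dz": 0, "wx": 0, "wy": 0, "wz": 0, "hand": 85}, {"dx": 11.52, "dy": -7.37, "dz": 0, "wx": 0, "wy": 0, "wz": 0, "hand": 85}, {"dx": 11.52, "dy": -7.37, "dz": 0, "wx": 0, "wy": 0, "wz": 0, "hand": 85}, {"dx": 11.52, "dy": -7.37, "dz": 0, "wx": 0, "wy": 0, "wz": 0, "hand": 85}, {"dx": 11.52, "dy": -7.37, "dz": 0, "wx": 0, "wy": 0, "wz": 0, "hand": 85}, {"dx": 11.52, "dy": -7.37, "dz": 0, "wx": 0, "wy": 0, "wz": 0, "hand": 85}, {"dx": 11.52, "dy": -7.37, "dz": 0, "wx": 0, "wy": 0, "wz": 0, "hand": 85}, {"dx": 11.52, "dy": -7.37, "dz": 0, "wx": 0, "wy": 0, "wz": 0, "hand": 85}, {"dx": 11.52, "dy": -7.37, "dz": 0, "wx": 0, "wy": 0, "wz": 0, "hand": 85}, {"dx": 11.52, "dy": -7.37, "dz": 0, "wx": 0, "wy": 0, "wz": 0, "hand": 85}])

```text
clock: 2.45
eef_pos: [0.5751, 0.1331, 0.2428]
tool_rot: [0.975, 0.224, 0.0, 0.0]
ft_force: [-0.2, 0.6, -0.2]
grip_width: 0.0849
grasp_force: 0.0
```

```bash
python3 - <<'E'
from h import *
o=bot.get_obs();print(o['joint_pos'],o['eef_pos'],o['tool_rot'],o['ft_force'],o['clock'])
E
```

```text
[ 2.27529473e-01  4.22670216e-01  2.64257084e-01  1.41190666e+00
 -8.67302407e-05  2.91705476e+00] [0.57509097 0.13312989 0.24284404] [9.74562939e-01 2.24113855e-01 2.38329711e-04 4.30086763e-05] [-0.23335709  0.5500585  -0.20962327] 2.45
```

>>> drive_tool(rows=[{"dx": 0, "dy": 0, "dz": 0, "wx": 0, "wy": 0, "wz": -1, "hand": 85}, {"dx": 0, "dy": 0, "dz": 0, "wx": 0, "wy": 0, "wz": -2.5, "hand": 85}, {"dx": 0, "dy": 0, "dz": 0, "wx": 0, "wy": 0, "wz": -4, "hand": 85}, {"dx": 0, "dy": 0, "dz": 0.3, "wx": 0, "wy": 0, "wz": -5.5, "hand": 85}, {"dx": 0, "dy": 0, "dz": 0.6, "wx": 0, "wy": 0, "wz": -7, "hand": 85}, {"dx": 0, "dy": 0, "dz": 0.9, "wx": 0, "wy": 0, "wz": -8.5, "hand": 85}, {"dx": 0, "dy": 0, "dz": 1.2, "wx": 0, "wy": 0, "wz": -10, "hand": 85}, {"dx": 0, "dy": 0, "dz": 1.4, "wx": 0, "wy": 0, "wz": -11.5, "hand": 85}, {"dx": 0, "dy": 0, "dz": 1.5, "wx": 0, "wy": 0, "wz": -13, "hand": 85}, {"dx": 0, "dy": 0, "dz": 1.5, "wx": 0, "wy": 0, "wz": -14.5, "hand": 85}, {"dx": 0, "dy": 0, "dz": 1.5, "wx": 0, "wy": 0, "wz": -16, "hand": 85}, {"dx": 0, "dy": 0, "dz": 1.5, "wx": 0, "wy": 0, "wz": -17.5, "hand": 85}, {"dx": 0, "dy": 0, "dz": 1.5, "wx": 0, "wy": 0, "wz": -19, "hand": 85}, {"dx": 0, "dy": 0, "dz": 1.5, "wx": 0, "wy": 0, "wz": -20.5, "hand": 85}, {"dx": 0, "dy": 0, "dz": 1.5, "wx": 0, "wy": 0, "wz": -22, "hand": 85}, {"dx": 0, "dy": 0, "dz": 1.5, "wx": 0, "wy": 0, "wz": -22, "hand": 85}, {"dx": 0, "dy": 0, "dz": 1.5, "wx": 0, "wy": 0, "wz": -22, "hand": 85}])

```text
clock: 4.15
eef_pos: [0.5753, 0.1338, 0.1676]
tool_rot: [0.376, 0.927, 0.0, 0.0]
ft_force: [-0.8, 0.4, -0.0]
grip_width: 0.085
grasp_force: 0.0
```

```bash
python3 - <<'E'
from h import *
o=bot.get_obs();print(o['joint_pos'].round(3) if hasattr(o['joint_pos'],'round') else o['joint_pos'],o['eef_pos'],o['clock'])
R=Rot.from_quat(o['tool_rot']).as_matrix();print(R.round(3))
print((R.T@(np.array([.5755,.134,.07])-o['eef_pos'])/.05).round(3))
s=shot('side','x.png');t=shot('top','y.png')
c=lambda im,p:cv2.resize(im[p[1]-75:p[1]+75,p[0]-50:p[0]+50],(400,600),interpolation=cv2.INTER_CUBIC)
cv2.imwrite('pics/c2.png',np.hstack([c(s,(190,230)),c(t,(205,150))])[:,:,::-1])
E
```

```text
[0.228 0.459 0.123 1.234 0.    1.   ] [0.57531171 0.13379243 0.16761917] 4.15
[[-0.717  0.697  0.   ]
 [ 0.697  0.717  0.   ]
 [-0.     0.    -1.   ]]
[1.000e-03 5.000e-03 1.952e+00]
```

View pics/c2.png

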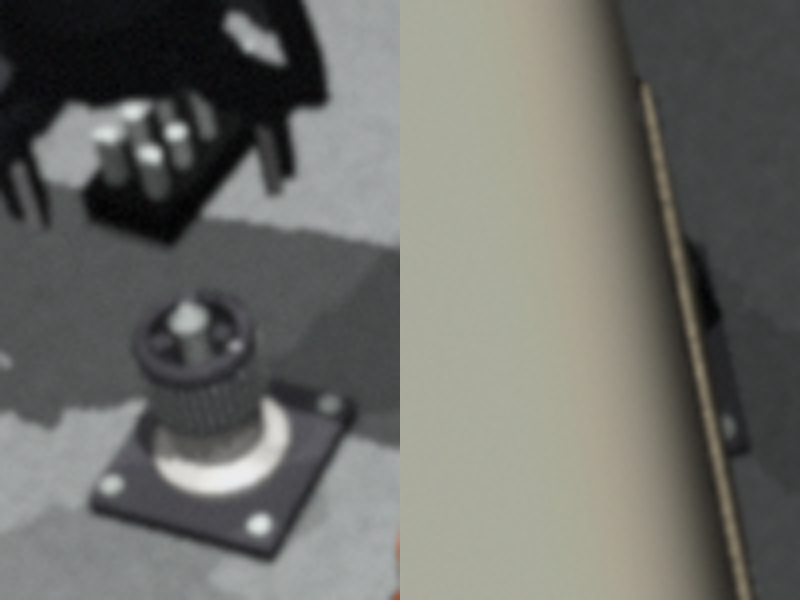

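The side view shows the fingers (tips at crop x≈25 and 275) either side of the chuck, with the bit upright at (187,320). I'll descend partway, well clear, and check forces.

>>> drive_tool(rows=[{"dx": 0, "dy": 0, "dz": 0.4, "wx": 0, "wy": 0, "wz": 0, "hand": 85}, {"dx": 0, "dy": 0, "dz": 0.8, "wx": 0, "wy": 0, "wz": 0, "hand": 85}, {"dx": 0, "dy": 0, "dz": 1.1, "wx": 0, "wy": 0, "wz": 0, "hand": 85}, {"dx": 0, "dy": 0, "dz": 1.3, "wx": 0, "wy": 0, "wz": 0, "hand": 85}, {"dx": 0, "dy": 0, "dz": 1.3, "wx": 0, "wy": 0, "wz": 0, "hand": 85}])

```text
clock: 4.75
eef_pos: [0.5742, 0.134, 0.1007]
tool_rot: [0.375, 0.927, -0.001, -0.001]
ft_force: [-0.1, -0.6, -1.3]
grip_width: 0.0849
grasp_force: 0.0
```

```bash
python3 - <<'E'
from h import *
s=shot('side','x2.png')
print(proj('side',[.5755,.134,.091]),proj('side',[.5755,.134,.17]))
cv2.imwrite('pics/c3.png',cv2.resize(s[170:290,110:270],(800,600),interpolation=cv2.INTER_CUBIC)[:,:,::-1])
E
```

```text
[188.15904631 237.48530578] [179.34145708 204.51074483]
```

View pics/c3.png

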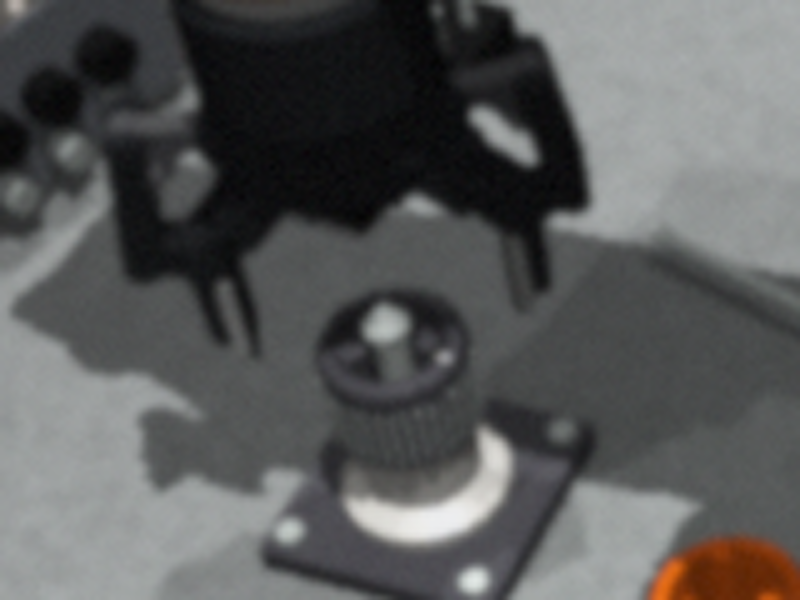

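Fingers straddle the sleeve symmetrically: tips at (235,345) and (525,305), sleeve top at (395,345). Descend and close.

>>> drive_tool(rows=[{"dx": 0, "dy": 0, "dz": 0.3, "wx": 0, "wy": 0, "wz": 0, "hand": 85}, {"dx": 0, "dy": 0, "dz": 0.6, "wx": 0, "wy": 0, "wz": 0, "hand": 85}, {"dx": 0, "dy": 0, "dz": 0.6, "wx": 0, "wy": 0, "wz": 0, "hand": 75}, {"dx": 0, "dy": 0, "dz": 0.6, "wx": 0, "wy": 0, "wz": 0, "hand": 65}, {"dx": 0, "dy": 0, "dz": 0.6, "wx": 0, "wy": 0, "wz": 0, "hand": 60}, {"dx": 0, "dy": 0, "dz": 0.6, "wx": 0, "wy": 0, "wz": 0, "hand": 56}, {"dx": 0, "dy": 0, "dz": 0.6, "wx": 0, "wy": 0, "wz": 0, "hand": 53}, {"dx": 0, "dy": 0, "dz": 0.6, "wx": 0, "wy": 0, "wz": 0, "hand": 50}, {"dx": 0, "dy": 0, "dz": 0.6, "wx": 0, "wy": 0, "wz": 0, "hand": 45}, {"dx": 0, "dy": 0, "dz": 0.6, "wx": 0, "wy": 0, "wz": 0, "hand": 40}, {"dx": 0, "dy": 0, "dz": 0.6, "wx": 0, "wy": 0, "wz": 0, "hand": 40}])

```text
clock: 5.9
eef_pos: [0.5756, 0.1344, 0.0733]
tool_rot: [0.375, 0.927, 0.0, 0.0]
ft_force: [-0.9, -0.3, 4.8]
grip_width: 0.0469
grasp_force: 62.6
```

Opening reads 46.9 mm instead of about 52, so I'll look before turning.

```bash
python3 - <<'E'
from h import *
s=shot('side','x3.png'); o=bot.get_obs(); print(o['ft_force'],o['ft_torque'],o['eef_pos'],o['grip_width'])
cv2.imwrite('pics/c4.png',cv2.resize(s[170:290,110:270],(800,600),interpolation=cv2.INTER_CUBIC)[:,:,::-1])
E
```

```text
[-0.90752119  0.14196066  5.42755253] [-0.17006857  0.41792469 -0.22164583] [0.57555554 0.1343622  0.07332596] 0.046759504788723656
```

View pics/c4.png

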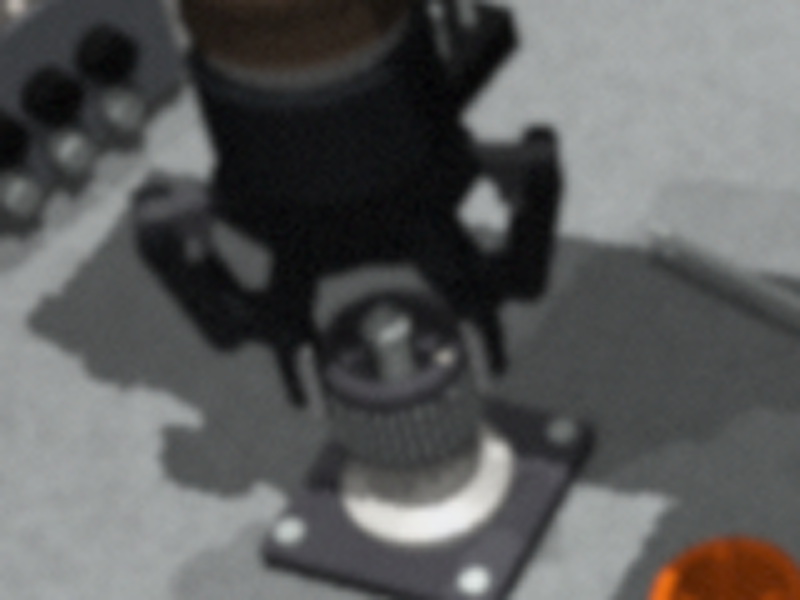

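The fingers are centred on the sleeve, but the pads may be biting on its upper taper, at tips (300,405) and (500,375). I'll reopen, go 11 mm lower and regrip.

>>> drive_tool(rows=[{"dx": 0, "dy": 0, "dz": 0, "wx": 0, "wy": 0, "wz": 0, "hand": 65}, {"dx": 0, "dy": 0, "dz": 0, "wx": 0, "wy": 0, "wz": 0, "hand": 65}, {"dx": 0, "dy": 0, "dz": 0.1, "wx": 0, "wy": 0, "wz": 0, "hand": 65}, {"dx": 0, "dy": 0, "dz": 0.22, "wx": 0, "wy": 0, "wz": 0, "hand": 65}, {"dx": 0, "dy": 0, "dz": 0.22, "wx": 0, "wy": 0, "wz": 0, "hand": 65}, {"dx": 0, "dy": 0, "dz": 0.22, "wx": 0, "wy": 0, "wz": 0, "hand": 58}, {"dx": 0, "dy": 0, "dz": 0.22, "wx": 0, "wy": 0, "wz": 0, "hand": 54}, {"dx": 0, "dy": 0, "dz": 0.22, "wx": 0, "wy": 0, "wz": 0, "hand": 50}, {"dx": 0, "dy": 0, "dz": 0.22, "wx": 0, "wy": 0, "wz": 0, "hand": 45}, {"dx": 0, "dy": 0, "dz": 0.22, "wx": 0, "wy": 0, "wz": 0, "hand": 40}, {"dx": 0, "dy": 0, "dz": 0.22, "wx": 0, "wy": 0, "wz": 0, "hand": 40}])

```text
clock: 7.05
eef_pos: [0.5756, 0.1344, 0.062]
tool_rot: [0.375, 0.927, 0.0, 0.0]
ft_force: [-1.9, -0.7, 5.6]
grip_width: 0.048
grasp_force: 62.9
```

>>> drive_tool(rows=[{"dx": 0, "dy": 0, "dz": 0.22, "wx": 0, "wy": 0, "wz": 0.5, "hand": 40}, {"dx": 0, "dy": 0, "dz": 0.22, "wx": 0, "wy": 0, "wz": 1, "hand": 40}, {"dx": 0, "dy": 0, "dz": 0.22, "wx": 0, "wy": 0, "wz": 2, "hand": 40}, {"dx": 0, "dy": 0, "dz": 0.22, "wx": 0, "wy": 0, "wz": 3, "hand": 40}, {"dx": 0, "dy": 0, "dz": 0.22, "wx": 0, "wy": 0, "wz": 4, "hand": 40}, {"dx": 0, "dy": 0, "dz": 0.22, "wx": 0, "wy": 0, "wz": 5, "hand": 40}, {"dx": 0, "dy": 0, "dz": 0.22, "wx": 0, "wy": 0, "wz": 6, "hand": 40}, {"dx": 0, "dy": 0, "dz": 0.22, "wx": 0, "wy": 0, "wz": 6, "hand": 40}])

```text
clock: 7.85
eef_pos: [0.5759, 0.1346, 0.0615]
tool_rot: [0.602, 0.798, 0.003, 0.002]
ft_force: [-21.0, -4.2, 60.9]
grip_width: 0.0482
grasp_force: 70.0
```

```bash
cat > st.py <<'E'
from h import *
o=bot.get_obs(); q=o['tool_rot']
print('yaw',np.degrees(2*np.arctan2(q[1],q[0])).round(2),'F',np.round(o['ft_force'],1),'T',np.round(o['ft_torque'],2),np.round(o['eef_pos'],4),'w',o['grip_width'],'q6',o['joint_pos'][5],'tau6',o['tau'][5],'t',o['clock'])
E
cat > sm.py <<'E'
from h import *
import sys
s=shot('side','s_%s.png'%sys.argv[1])
cv2.imwrite('pics/c_%s.png'%sys.argv[1],cv2.resize(s[200:290,130:250],(800,600),interpolation=cv2.INTER_CUBIC)[:,:,::-1])
E
python3 st.py; python3 sm.py a
```

```text
yaw 105.93 F [-21.   -4.2  60.9] T [-1.22  5.25 -0.26] [0.5759 0.1346 0.0615] w 0.04820152731230145 q6 1.5223620915830134 tau6 0.005004892009310424 t 7.85
```

View pics/c_a.png

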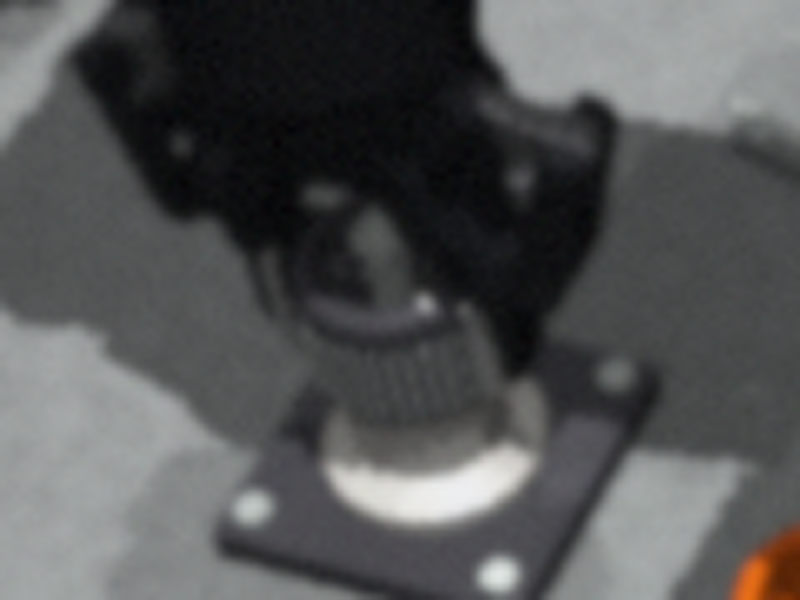

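My slip: I repeated dz 0.22, which pressed down another 11 mm (61 N). The sleeve's white dot has moved clockwise to (425,300), so the turn itself works. I'll relieve the press first.

>>> drive_tool(rows=[{"dx": 0, "dy": 0, "dz": -0.12, "wx": 0, "wy": 0, "wz": 0, "hand": 40}, {"dx": 0, "dy": 0, "dz": -0.25, "wx": 0, "wy": 0, "wz": 0, "hand": 40}, {"dx": 0, "dy": 0, "dz": -0.25, "wx": 0, "wy": 0, "wz": 0, "hand": 40}])

```text
clock: 8.2
eef_pos: [0.5758, 0.1345, 0.0621]
tool_rot: [0.602, 0.799, 0.0, 0.0]
ft_force: [2.4, 1.6, -0.8]
grip_width: 0.0476
grasp_force: 71.0
```

```bash
python3 st.py
```

```text
yaw 106.0 F [ 2.4  1.6 -0.8] T [ 0.25 -0.36 -0.2 ] [0.5758 0.1345 0.0621] w 0.047601372845969436 q6 1.5210453954164522 tau6 -0.2478544134646654 t 8.2
```

Forces are clean, and the −0.2 N m matches the sleeve's drag. Continue.

>>> drive_tool(rows=[{"dx": 0, "dy": 0, "dz": 0, "wx": 0, "wy": 0, "wz": 0.5, "hand": 40}, {"dx": 0, "dy": 0, "dz": 0, "wx": 0, "wy": 0, "wz": 1.2, "hand": 40}, {"dx": 0, "dy": 0, "dz": 0, "wx": 0, "wy": 0, "wz": 2, "hand": 40}, {"dx": 0, "dy": 0, "dz": 0, "wx": 0, "wy": 0, "wz": 2.8, "hand": 40}, {"dx": 0, "dy": 0, "dz": 0, "wx": 0, "wy": 0, "wz": 3.6, "hand": 40}, {"dx": 0, "dy": 0, "dz": 0, "wx": 0, "wy": 0, "wz": 3.6, "hand": 40}])

```text
clock: 8.8
eef_pos: [0.5759, 0.1346, 0.0621]
tool_rot: [0.719, 0.695, 0.0, 0.0]
ft_force: [2.3, 2.0, -2.3]
grip_width: 0.0479
grasp_force: 70.8
```

```bash
python3 st.py
```

```text
yaw 88.01 F [ 2.3  2.  -2.3] T [ 0.37 -0.57 -0.19] [0.5759 0.1346 0.0621] w 0.047938330612220866 q6 1.8349952097736684 tau6 0.015673364396207035 t 8.8
```

>>> drive_tool(rows=[{"dx": 0, "dy": 0, "dz": 0, "wx": 0, "wy": 0, "wz": 0.5, "hand": 40}, {"dx": 0, "dy": 0, "dz": 0, "wx": 0, "wy": 0, "wz": 1, "hand": 40}, {"dx": 0, "dy": 0, "dz": 0, "wx": 0, "wy": 0, "wz": 1, "hand": 40}])

```text
clock: 9.1
eef_pos: [0.576, 0.1346, 0.0621]
tool_rot: [0.748, 0.663, 0.0, 0.0]
ft_force: [3.8, 2.2, -4.8]
grip_width: 0.0475
grasp_force: 70.5
```

```bash
python3 st.py
```

```text
yaw 83.08 F [ 3.8  2.2 -4.8] T [ 0.32 -0.8  -0.17] [0.576  0.1346 0.0621] w 0.047531295624340116 q6 1.921003760685684 tau6 -0.0438987510278821 t 9.1
```

>>> drive_tool(rows=[{"dx": 0, "dy": 0, "dz": 0, "wx": 0, "wy": 0, "wz": 0.5, "hand": 40}, {"dx": 0, "dy": 0, "dz": 0, "wx": 0, "wy": 0, "wz": 1, "hand": 40}, {"dx": 0, "dy": 0, "dz": 0, "wx": 0, "wy": 0, "wz": 1, "hand": 40}])

```text
clock: 9.4
eef_pos: [0.576, 0.1345, 0.0622]
tool_rot: [0.777, 0.63, 0.0, 0.0]
ft_force: [4.6, 1.6, -6.9]
grip_width: 0.0481
grasp_force: 70.2
```

```bash
python3 st.py
```

```text
yaw 78.1 F [ 4.6  1.6 -6.9] T [ 0.4  -1.09 -0.05] [0.576  0.1345 0.0622] w 0.048127081082175824 q6 2.007879523077711 tau6 0.0725532928481698 t 9.4
```

>>> drive_tool(rows=[{"dx": 0, "dy": 0, "dz": 0, "wx": 0, "wy": 0, "wz": 0.5, "hand": 40}, {"dx": 0, "dy": 0, "dz": 0, "wx": 0, "wy": 0, "wz": 1, "hand": 40}, {"dx": 0, "dy": 0, "dz": 0, "wx": 0, "wy": 0, "wz": 1, "hand": 40}])

```text
clock: 9.7
eef_pos: [0.5761, 0.1345, 0.0622]
tool_rot: [0.803, 0.596, 0.0, 0.0]
ft_force: [6.0, 2.4, -7.4]
grip_width: 0.0478
grasp_force: 70.0
```

```bash
python3 st.py
```

```text
yaw 73.12 F [ 6.   2.4 -7.4] T [ 0.39 -1.14  0.09] [0.5761 0.1345 0.0622] w 0.04782759464385088 q6 2.0948340227530635 tau6 0.2017651777714491 t 9.7
```

>>> drive_tool(rows=[{"dx": 0, "dy": 0, "dz": 0, "wx": 0, "wy": 0, "wz": 0.4, "hand": 40}, {"dx": 0, "dy": 0, "dz": 0, "wx": 0, "wy": 0, "wz": 0.8, "hand": 40}, {"dx": 0, "dy": 0, "dz": 0, "wx": 0, "wy": 0, "wz": 0.8, "hand": 40}])

```text
clock: 10.0
eef_pos: [0.5761, 0.1345, 0.0622]
tool_rot: [0.823, 0.568, 0.0, 0.0]
ft_force: [5.3, 2.4, -7.0]
grip_width: 0.048
grasp_force: 69.9
```

```bash
python3 st.py; python3 sm.py b
```

```text
yaw 69.16 F [ 5.3  2.4 -7. ] T [ 0.32 -1.17  0.21] [0.5761 0.1345 0.0622] w 0.04796014171192607 q6 2.164055062021646 tau6 0.3442183043807745 t 10.0
```

View pics/c_b.png

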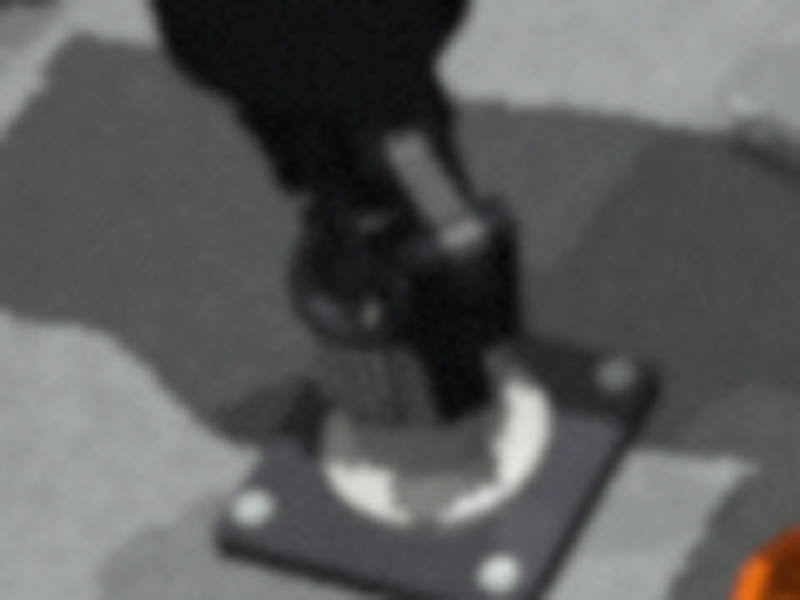

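The dot is now at crop (370,310), full-frame (185.5,246.5). I'll compute the sleeve's real turn from the dot positions, to rule out slip.

```bash
python3 - <<'E'
from h import *
for z in(.089,.091):
  c=at_z('side',*proj('side',[.5758,.1345,z]),z)
  A=[]
  for u,v in((199,241.4),(130+425/6.667,200+300/6.667),(130+370/6.667,200+310/6.667)):
    d=at_z('side',u,v,z)-c; A.append((np.degrees(np.arctan2(d[1],d[0])).round(1),np.hypot(*d[:2]).round(4)))
  print(z,A)
E
```

```text
0.089 [(np.float64(-166.1), np.float64(0.0207)), (np.float64(161.9), np.float64(0.019)), (np.float64(118.7), np.float64(0.0182))]
0.091 [(np.float64(-169.9), np.float64(0.0219)), (np.float64(160.2), np.float64(0.0208)), (np.float64(120.9), np.float64(0.0199))]
```

No slip: the dot turned about 69° and the tool 67°. Torque has climbed steadily since yaw ≈82°, so the jaws are on the bit by about 0.22 rad. I'll add 3° for margin, then open and lift straight up.

>>> drive_tool(rows=[{"dx": 0, "dy": 0, "dz": 0, "wx": 0, "wy": 0, "wz": 0.3, "hand": 40}, {"dx": 0, "dy": 0, "dz": 0, "wx": 0, "wy": 0, "wz": 0.6, "hand": 40}, {"dx": 0, "dy": 0, "dz": 0, "wx": 0, "wy": 0, "wz": 0.6, "hand": 40}, {"dx": 0, "dy": 0, "dz": 0, "wx": 0, "wy": 0, "wz": 0.6, "hand": 40}])

```text
clock: 10.45
eef_pos: [0.5761, 0.1345, 0.0621]
tool_rot: [0.838, 0.546, 0.0, 0.0]
ft_force: [5.1, 1.7, -6.9]
grip_width: 0.0478
grasp_force: 69.7
```

```bash
python3 st.py
```

```text
yaw 66.2 F [ 5.1  1.7 -6.9] T [ 0.36 -1.16  0.42] [0.5761 0.1345 0.0621] w 0.04784839882052392 q6 2.2157412467581405 tau6 0.4667157121002674 t 10.45
```

>>> drive_tool(rows=[{"dx": 0, "dy": 0, "dz": 0, "wx": 0, "wy": 0, "wz": 0, "hand": 55}, {"dx": 0, "dy": 0, "dz": 0, "wx": 0, "wy": 0, "wz": 0, "hand": 70}, {"dx": 0, "dy": 0, "dz": 0, "wx": 0, "wy": 0, "wz": 0, "hand": 80}, {"dx": 0, "dy": 0, "dz": 0, "wx": 0, "wy": 0, "wz": 0, "hand": 80}, {"dx": 0, "dy": 0, "dz": 0, "wx": 0, "wy": 0, "wz": 0, "hand": 80}, {"dx": 0, "dy": 0, "dz": -0.4, "wx": 0, "wy": 0, "wz": 0, "hand": 80}, {"dx": 0, "dy": 0, "dz": -1, "wx": 0, "wy": 0, "wz": 0, "hand": 80}, {"dx": 0, "dy": 0, "dz": -1.8, "wx": 0, "wy": 0, "wz": 0, "hand": 80}, {"dx": 0, "dy": 0, "dz": -2.6, "wx": 0, "wy": 0, "wz": 0, "hand": 80}, {"dx": 0, "dy": 0, "dz": -3, "wx": 0, "wy": 0, "wz": 0, "hand": 80}, {"dx": 0, "dy": 0, "dz": -3, "wx": 0, "wy": 0, "wz": 0, "hand": 80}])

```text
clock: 11.55
eef_pos: [0.5775, 0.1348, 0.2173]
tool_rot: [0.839, 0.545, 0.004, 0.001]
ft_force: [-0.6, -0.0, -0.0]
grip_width: 0.0804
grasp_force: 0.0
```

```bash
python3 st.py; python3 sm.py c
```

```text
yaw 66.01 F [-0.6 -0.  -0. ] T [-0.   -0.04 -0.03] [0.5775 0.1348 0.2173] w 0.08039029549941319 q6 2.2188768720898078 tau6 4.513134399530827e-05 t 11.55
```

View pics/c_c.png

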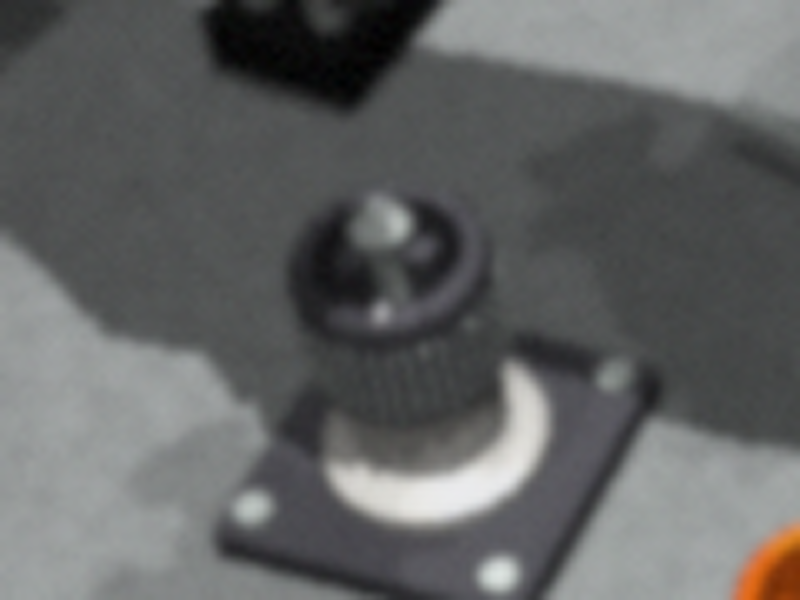

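The gripper is clear and the bit is upright with its tip at (380,222). The dot is at (382,312), which may mean some slip or spring-back, so I'll check the angle and bit centring.

```bash
python3 - <<'E'
from h import *
z=.091;A=[]
ims=[cv2.imread('pics/side1.png'),cv2.imread('pics/s_a.png'),cv2.imread('pics/s_c.png')]
for im,(u0,v0) in zip(ims,((199,241),(194,245),(187,247))):
    g=cv2.cvtColor(im,6).astype(float)[v0-4:v0+5,u0-4:u0+5]; w=np.clip(g-np.percentile(g,80),0,None)
    yy,xx=np.mgrid[-4:5,-4:5]; u=u0+(w*xx).sum()/w.sum(); v=v0+(w*yy).sum()/w.sum()
    d=at_z('side',u,v,z)-[.5758,.1345,z]; A.append((u.round(1),v.round(1),np.degrees(np.arctan2(d[1],d[0])).round(1)%360,np.hypot(*d[:2]).round(4)))
print(A, 'axis@.108',(proj('side',[.5758,.1345,.108])-[130,200])*6.667,'axis@.091',(proj('side',[.5758,.1345,.091])-[130,200])*6.667)
# angle sensitivity to centre error: refit circle centre offset
for a in (120,125,130,135,195): 
    r=np.radians(a); print(a,proj('side',[.5758+.0215*np.cos(r),.1345+.0215*np.sin(r),z]).round(1))
E
```

```text
[(np.float64(198.5), np.float64(241.0), np.float64(191.1), np.float64(0.0208)), (np.float64(193.0), np.float64(245.4), np.float64(156.1), np.float64(0.0209)), (np.float64(187.0), np.float64(246.6), np.float64(128.0), np.float64(0.0201))] axis@.108 [373.47245622 205.61799956] axis@.091 [385.52335451 250.66747241]
120 [185.1 247.2]
125 [186.2 247.2]
130 [187.4 247.2]
135 [188.5 247. ]
195 [199.3 240.6]
```

The dot turned about 63°, against 70° for the tool, so there was some slip or spring-back and the grip may be marginal. I'll regrip, zero the torque in my head, and turn on while watching it.

>>> drive_tool(rows=[{"dx": 0, "dy": 0, "dz": 0.7, "wx": 0, "wy": 0, "wz": 0, "hand": 80}, {"dx": 0, "dy": 0, "dz": 1.5, "wx": 0, "wy": 0, "wz": 0, "hand": 80}, {"dx": 0, "dy": 0, "dz": 2.2, "wx": 0, "wy": 0, "wz": 0, "hand": 80}, {"dx": 0, "dy": 0, "dz": 2.7, "wx": 0, "wy": 0, "wz": 0, "hand": 80}, {"dx": 0, "dy": 0, "dz": 3, "wx": 0, "wy": 0, "wz": 0, "hand": 80}, {"dx": 0, "dy": 0, "dz": 3, "wx": 0, "wy": 0, "wz": 0, "hand": 65}, {"dx": 0, "dy": 0, "dz": 3, "wx": 0, "wy": 0, "wz": 0, "hand": 55}, {"dx": 0, "dy": 0, "dz": 3, "wx": 0, "wy": 0, "wz": 0, "hand": 45}, {"dx": 0, "dy": 0, "dz": 3, "wx": 0, "wy": 0, "wz": 0, "hand": 35}, {"dx": 0, "dy": 0, "dz": 3, "wx": 0, "wy": 0, "wz": 0, "hand": 35}, {"dx": 0, "dy": 0, "dz": 3, "wx": 0, "wy": 0, "wz": 0, "hand": 35}])

```text
clock: 12.7
eef_pos: [0.5757, 0.1337, 0.0631]
tool_rot: [0.839, 0.545, 0.0, 0.001]
ft_force: [2.6, -3.9, -4.4]
grip_width: 0.0489
grasp_force: 63.2
```

```bash
python3 st.py
```

```text
yaw 65.98 F [ 2.6 -3.9 -4.4] T [-0.75 -0.25  0.25] [0.5757 0.1337 0.0631] w 0.04886898665256822 q6 2.2187387196113852 tau6 0.27159989811480045 t 12.7
```

>>> drive_tool(rows=[{"dx": 0, "dy": 0, "dz": 0, "wx": 0, "wy": 0, "wz": 0.4, "hand": 35}, {"dx": 0, "dy": 0, "dz": 0, "wx": 0, "wy": 0, "wz": 0.8, "hand": 35}, {"dx": 0, "dy": 0, "dz": 0, "wx": 0, "wy": 0, "wz": 0.8, "hand": 35}, {"dx": 0, "dy": 0, "dz": 0, "wx": 0, "wy": 0, "wz": 0.8, "hand": 35}])

```text
clock: 13.1
eef_pos: [0.5757, 0.1337, 0.0631]
tool_rot: [0.857, 0.515, 0.0, 0.001]
ft_force: [2.6, -4.0, -4.6]
grip_width: 0.0487
grasp_force: 63.2
```

```bash
python3 st.py
```

```text
yaw 61.98 F [ 2.6 -4.  -4.6] T [-0.89 -0.29  0.22] [0.5757 0.1337 0.0631] w 0.04869752351146776 q6 2.2886964217536447 tau6 0.2137164305895567 t 13.1
```

>>> drive_tool(rows=[{"dx": 0, "dy": 0, "dz": 0, "wx": 0, "wy": 0, "wz": 0.4, "hand": 35}, {"dx": 0, "dy": 0, "dz": 0, "wx": 0, "wy": 0, "wz": 0.8, "hand": 35}, {"dx": 0, "dy": 0, "dz": 0, "wx": 0, "wy": 0, "wz": 0.8, "hand": 35}, {"dx": 0, "dy": 0, "dz": 0, "wx": 0, "wy": 0, "wz": 0.8, "hand": 35}])

```text
clock: 13.5
eef_pos: [0.5757, 0.1337, 0.063]
tool_rot: [0.875, 0.485, 0.0, 0.001]
ft_force: [2.8, -4.2, -3.9]
grip_width: 0.0486
grasp_force: 63.4
```

```bash
python3 st.py
```

```text
yaw 58.0 F [ 2.8 -4.2 -3.9] T [-0.84 -0.23  0.39] [0.5757 0.1337 0.063 ] w 0.04859586717122457 q6 2.358139524151339 tau6 0.35882581025362015 t 13.5
```

>>> drive_tool(rows=[{"dx": 0, "dy": 0, "dz": 0, "wx": 0, "wy": 0, "wz": 0.4, "hand": 35}, {"dx": 0, "dy": 0, "dz": 0, "wx": 0, "wy": 0, "wz": 0.8, "hand": 35}, {"dx": 0, "dy": 0, "dz": 0, "wx": 0, "wy": 0, "wz": 0.8, "hand": 35}])

```text
clock: 13.8
eef_pos: [0.5756, 0.1338, 0.063]
tool_rot: [0.891, 0.454, 0.0, 0.001]
ft_force: [3.1, -3.7, -2.9]
grip_width: 0.0486
grasp_force: 63.7
```

```bash
python3 st.py
```

```text
yaw 54.02 F [ 3.1 -3.7 -2.9] T [-0.82 -0.25  0.51] [0.5756 0.1338 0.063 ] w 0.048590177899889404 q6 2.427713574184379 tau6 0.6235151365399361 t 13.8
```

>>> drive_tool(rows=[{"dx": 0, "dy": 0, "dz": 0, "wx": 0, "wy": 0, "wz": 0.4, "hand": 35}, {"dx": 0, "dy": 0, "dz": 0, "wx": 0, "wy": 0, "wz": 0.8, "hand": 35}, {"dx": 0, "dy": 0, "dz": 0, "wx": 0, "wy": 0, "wz": 0.8, "hand": 35}])

```text
clock: 14.1
eef_pos: [0.5756, 0.1338, 0.063]
tool_rot: [0.906, 0.423, 0.0, 0.001]
ft_force: [3.0, -4.0, -4.1]
grip_width: 0.0486
grasp_force: 64.0
```

```bash
python3 st.py; python3 - <<'E'
from h import *
im=shot('side','s_d.png').astype(float)
# dot: brightest point along the expected ring arc
best=[]
for a in range(80,140):
    r=np.radians(a); u,v=proj('side',[.5758+.0208*np.cos(r),.1345+.0208*np.sin(r),.091])
    best.append((cv2.getRectSubPix(im.astype('float32'),(1,1),(float(u),float(v))).mean().round(0),a))
print(sorted(best)[::-1][:8])
E
```

```text
yaw 50.05 F [ 3.  -4.  -4.1] T [-0.83 -0.28  0.71] [0.5756 0.1338 0.063 ] w 0.04856210796768735 q6 2.4970812074558926 tau6 0.7983498461544514 t 14.1
[(np.float32(34.0), 81), (np.float32(34.0), 80), (np.float32(33.0), 83), (np.float32(33.0), 82), (np.float32(32.0), 85), (np.float32(32.0), 84), (np.float32(31.0), 86), (np.float32(30.0), 87)]
```

Torque now climbs steadily (0.22→0.71 N m over 12°), so the jaws really are tightening. I'll add 3° more, then release and lift.

>>> drive_tool(rows=[{"dx": 0, "dy": 0, "dz": 0, "wx": 0, "wy": 0, "wz": 0.3, "hand": 35}, {"dx": 0, "dy": 0, "dz": 0, "wx": 0, "wy": 0, "wz": 0.6, "hand": 35}, {"dx": 0, "dy": 0, "dz": 0, "wx": 0, "wy": 0, "wz": 0.6, "hand": 35}, {"dx": 0, "dy": 0, "dz": 0, "wx": 0, "wy": 0, "wz": 0.6, "hand": 35}])

```text
clock: 14.55
eef_pos: [0.5756, 0.1338, 0.0631]
tool_rot: [0.917, 0.4, 0.0, 0.001]
ft_force: [2.5, -5.3, -3.7]
grip_width: 0.0488
grasp_force: 64.3
```

```bash
python3 st.py
```

```text
yaw 47.1 F [ 2.5 -5.3 -3.7] T [-0.86 -0.27  0.91] [0.5756 0.1338 0.0631] w 0.04875186572459614 q6 2.5486069241487748 tau6 0.9142853133380413 t 14.55
```

>>> drive_tool(rows=[{"dx": 0, "dy": 0, "dz": 0, "wx": 0, "wy": 0, "wz": 0, "hand": 55}, {"dx": 0, "dy": 0, "dz": 0, "wx": 0, "wy": 0, "wz": 0, "hand": 70}, {"dx": 0, "dy": 0, "dz": 0, "wx": 0, "wy": 0, "wz": 0, "hand": 80}, {"dx": 0, "dy": 0, "dz": 0, "wx": 0, "wy": 0, "wz": 0, "hand": 80}, {"dx": 0, "dy": 0, "dz": 0, "wx": 0, "wy": 0, "wz": 0, "hand": 80}, {"dx": 0, "dy": 0, "dz": -0.4, "wx": 0, "wy": 0, "wz": 0, "hand": 80}, {"dx": 0, "dy": 0, "dz": -1, "wx": 0, "wy": 0, "wz": 0, "hand": 80}, {"dx": 0, "dy": 0, "dz": -1.8, "wx": 0, "wy": 0, "wz": 0, "hand": 80}, {"dx": 0, "dy": 0, "dz": -2.6, "wx": 0, "wy": 0, "wz": 0, "hand": 80}, {"dx": 0, "dy": 0, "dz": -3, "wx": 0, "wy": 0, "wz": 0, "hand": 80}, {"dx": 0, "dy": 0, "dz": -3, "wx": 0, "wy": 0, "wz": 0, "hand": 80}])

```text
clock: 15.65
eef_pos: [0.5775, 0.135, 0.2172]
tool_rot: [0.917, 0.399, 0.004, 0.001]
ft_force: [0.7, 0.5, 0.1]
grip_width: 0.0799
grasp_force: 0.0
```

```bash
python3 st.py; python3 - <<'E'
from h import *
shot('side','s_e.png')
def scan(f,lo,hi):
    im=cv2.imread('pics/'+f).astype('float32').mean(2); out=[]
    for a in range(lo,hi,3):
        r=np.radians(a); out.append((max(cv2.getRectSubPix(im,(1,1),tuple(map(float,proj('side',[.5758+q*np.cos(r),.1345+q*np.sin(r),.091])))).item() for q in(.019,.0205,.022)),a))
    return [(round(x),a) for x,a in sorted(out)[::-1][:4]]
for f,lo,hi in(('side1.png',60,230),('s_a.png',130,190),('s_c.png',60,200),('s_e.png',60,200)): print(f,scan(f,lo,hi))
for t in('bit',): 
  for r in bot.look_for('side',t)[:3]: print(t,r['score'],r['extent'])
a=cv2.imread('pics/side1.png');b=cv2.imread('pics/s_e.png')
for im in(a,cv2.imread('pics/s_c.png'),b):   # bright bit head centroid
    g=cv2.cvtColor(im,6)[224:242,178:196]; m=cv2.moments((g>g.max()*.65).astype('uint8'),True); print(m['m00'],178+m['m10']/m['m00'],224+m['m01']/m['m00'])
E
```

```text
yaw 47.0 F [0.7 0.5 0.1] T [ 0.   -0.04  0.01] [0.5775 0.135  0.2172] w 0.07989999763936079 q6 2.5507060497122365 tau6 -4.084080615029961e-05 t 15.65
side1.png [(126, 192), (124, 189), (118, 195), (113, 186)]
s_a.png [(138, 157), (128, 160), (121, 154), (105, 151)]
s_c.png [(141, 129), (139, 126), (129, 123), (126, 132)]
s_e.png [(141, 123), (141, 126), (133, 129), (119, 120)]
bit 0.64 [188.2, 237.2, 11.6, 16.5]
128.0 186.015625 229.0
32.0 187.71875 232.75
48.0 186.5625 233.14583333333334
```

The dot shows only 3° more of lasting turn from a 19° tool turn, so the pads slipped or the sleeve sprang back. I'll regrip with the fingers off the dot's side, so the sleeve can be tracked while it is being turned.

>>> drive_tool(rows=[{"dx": 0, "dy": 0, "dz": 0, "wx": 0, "wy": 0, "wz": -1, "hand": 80}, {"dx": 0, "dy": 0, "dz": 0, "wx": 0, "wy": 0, "wz": -2.5, "hand": 80}, {"dx": 0, "dy": 0, "dz": 0, "wx": 0, "wy": 0, "wz": -4, "hand": 80}, {"dx": 0, "dy": 0, "dz": 0, "wx": 0, "wy": 0, "wz": -5.6, "hand": 80}, {"dx": 0, "dy": 0, "dz": 0.3, "wx": 0, "wy": 0, "wz": -7.2, "hand": 80}, {"dx": 0, "dy": 0, "dz": 0.6, "wx": 0, "wy": 0, "wz": -8.8, "hand": 80}, {"dx": 0, "dy": 0, "dz": 0.8, "wx": 0, "wy": 0, "wz": -10.4, "hand": 80}, {"dx": 0, "dy": 0, "dz": 0.8, "wx": 0, "wy": 0, "wz": -12, "hand": 80}, {"dx": 0, "dy": 0, "dz": 0.8, "wx": 0, "wy": 0, "wz": -13.6, "hand": 80}, {"dx": 0, "dy": 0, "dz": 0.8, "wx": 0, "wy": 0, "wz": -15, "hand": 80}, {"dx": 0, "dy": 0, "dz": 0.8, "wx": 0, "wy": 0, "wz": -16, "hand": 80}, {"dx": 0, "dy": 0, "dz": 0.8, "wx": 0, "wy": 0, "wz": -16, "hand": 80}, {"dx": 0, "dy": 0, "dz": 1.5, "wx": 0, "wy": 0, "wz": -16, "hand": 80}, {"dx": 0, "dy": 0, "dz": 2.2, "wx": 0, "wy": 0, "wz": -16, "hand": 80}, {"dx": 0, "dy": 0, "dz": 2.8, "wx": 0, "wy": 0, "wz": -16, "hand": 80}, {"dx": 0, "dy": 0, "dz": 3.1, "wx": 0, "wy": 0, "wz": -16, "hand": 80}, {"dx": 0, "dy": 0, "dz": 3.1, "wx": 0, "wy": 0, "wz": -16, "hand": 80}])

```text
clock: 17.45
eef_pos: [0.5718, 0.1335, 0.0534]
tool_rot: [0.447, 0.895, -0.003, -0.003]
ft_force: [-0.6, 0.4, 0.2]
grip_width: 0.0799
grasp_force: 0.0
```

>>> drive_tool(rows=[{"dx": 0, "dy": 0, "dz": 0, "wx": 0, "wy": 0, "wz": 0, "hand": 65}, {"dx": 0, "dy": 0, "dz": 0, "wx": 0, "wy": 0, "wz": 0, "hand": 56}, {"dx": 0, "dy": 0, "dz": 0, "wx": 0, "wy": 0, "wz": 0, "hand": 45}, {"dx": 0, "dy": 0, "dz": 0, "wx": 0, "wy": 0, "wz": 0, "hand": 30}, {"dx": 0, "dy": 0, "dz": 0, "wx": 0, "wy": 0, "wz": 0, "hand": 30}, {"dx": 0, "dy": 0, "dz": 0, "wx": 0, "wy": 0, "wz": 0, "hand": 30}])

```text
clock: 18.05
eef_pos: [0.5758, 0.1342, 0.0598]
tool_rot: [0.446, 0.895, 0.0, 0.001]
ft_force: [-2.5, -1.2, 6.0]
grip_width: 0.0496
grasp_force: 62.2
```

```bash
cat > scan.py <<'E'
from h import *
import sys
f='s_%s.png'%sys.argv[1]; shot('side',f)
im=cv2.imread('pics/'+f).astype('float32').mean(2)
V=[(a,round(max(cv2.getRectSubPix(im,(1,1),tuple(map(float,proj('side',[.5758+q*np.cos(np.radians(a)),.1345+q*np.sin(np.radians(a)),.091])))).item() for q in(.019,.0205,.022)))) for a in range(60,190,4)]
print(V)
E
python3 st.py; python3 scan.py f
```

```text
yaw 126.98 F [-2.5 -1.2  6. ] T [-0.47  0.79 -0.05] [0.5758 0.1342 0.0598] w 0.049578883318399915 q6 1.154688741780002 tau6 0.01132072415202856 t 18.05
[(60, 32), (64, 32), (68, 36), (72, 43), (76, 52), (80, 61), (84, 68), (88, 72), (92, 74), (96, 74), (100, 74), (104, 75), (108, 76), (112, 78), (116, 92), (120, 121), (124, 148), (128, 139), (132, 114), (136, 100), (140, 92), (144, 88), (148, 83), (152, 78), (156, 77), (160, 76), (164, 77), (168, 74), (172, 74), (176, 72), (180, 70), (184, 64), (188, 58)]
```

The dot is clearly visible at about 125° with Tz ≈ 0. Now I'll turn 15° and track it.

>>> drive_tool(rows=[{"dx": 0, "dy": 0, "dz": 0, "wx": 0, "wy": 0, "wz": 0.5, "hand": 30}, {"dx": 0, "dy": 0, "dz": 0, "wx": 0, "wy": 0, "wz": 1, "hand": 30}, {"dx": 0, "dy": 0, "dz": 0, "wx": 0, "wy": 0, "wz": 2, "hand": 30}, {"dx": 0, "dy": 0, "dz": 0, "wx": 0, "wy": 0, "wz": 3, "hand": 30}, {"dx": 0, "dy": 0, "dz": 0, "wx": 0, "wy": 0, "wz": 3, "hand": 30}])

```text
clock: 18.6
eef_pos: [0.5759, 0.1342, 0.0598]
tool_rot: [0.559, 0.829, 0.0, 0.001]
ft_force: [-1.7, -2.3, 5.5]
grip_width: 0.0497
grasp_force: 62.1
```

```bash
python3 st.py; python3 scan.py g
```

```text
yaw 112.01 F [-1.7 -2.3  5.5] T [-0.45  0.75  0.55] [0.5759 0.1342 0.0598] w 0.049681903034240096 q6 1.4160593909186556 tau6 0.8369134739041328 t 18.6
[(60, 37), (64, 37), (68, 40), (72, 47), (76, 55), (80, 63), (84, 69), (88, 71), (92, 73), (96, 75), (100, 94), (104, 124), (108, 148), (112, 144), (116, 118), (120, 89), (124, 81), (128, 80), (132, 80), (136, 81), (140, 83), (144, 83), (148, 81), (152, 79), (156, 78), (160, 77), (164, 71), (168, 58), (172, 46), (176, 35), (180, 31), (184, 26), (188, 22)]
```

The sleeve follows the tool exactly (125→109.5°) with no slip, so on release it sprang back. This time I'll push slightly further and unwind gently to zero torque before opening, so the release can't kick it back.

>>> drive_tool(rows=[{"dx": 0, "dy": 0, "dz": 0, "wx": 0, "wy": 0, "wz": 0.4, "hand": 30}, {"dx": 0, "dy": 0, "dz": 0, "wx": 0, "wy": 0, "wz": 0.8, "hand": 30}, {"dx": 0, "dy": 0, "dz": 0, "wx": 0, "wy": 0, "wz": 0.8, "hand": 30}, {"dx": 0, "dy": 0, "dz": 0, "wx": 0, "wy": 0, "wz": 0.8, "hand": 30}])

```text
clock: 19.05
eef_pos: [0.5758, 0.1342, 0.0598]
tool_rot: [0.587, 0.81, 0.0, 0.001]
ft_force: [-1.5, -2.2, 6.1]
grip_width: 0.0492
grasp_force: 62.2
```

```bash
sed -i 's/^print(V)/s=sorted(V,key=lambda x:-x[1])[:4]; w=[(a,b-80) for a,b in s]; print("dot",sum(a*b for a,b in w)\/sum(b for a,b in w),s)/' scan.py; python3 st.py; python3 scan.py g2
```

```text
yaw 108.12 F [-1.5 -2.2  6.1] T [-0.47  0.75  0.85] [0.5758 0.1342 0.0598] w 0.04920177267847083 q6 1.4839381941431298 tau6 0.8960423804819584 t 19.05
dot 105.87012987012987 [(104, 154), (108, 148), (100, 126), (112, 123)]
```

>>> drive_tool(rows=[{"dx": 0, "dy": 0, "dz": 0, "wx": 0, "wy": 0, "wz": -0.3, "hand": 30}, {"dx": 0, "dy": 0, "dz": 0, "wx": 0, "wy": 0, "wz": -0.6, "hand": 30}, {"dx": 0, "dy": 0, "dz": 0, "wx": 0, "wy": 0, "wz": -0.6, "hand": 30}])

```text
clock: 19.4
eef_pos: [0.5759, 0.1342, 0.0598]
tool_rot: [0.566, 0.825, 0.0, 0.001]
ft_force: [-1.7, -2.1, 5.3]
grip_width: 0.0495
grasp_force: 62.2
```

```bash
python3 st.py; python3 scan.py g3
```

```text
yaw 111.13 F [-1.7 -2.1  5.3] T [-0.53  0.75  0.8 ] [0.5759 0.1342 0.0598] w 0.04945378867623138 q6 1.4314462894480449 tau6 0.7846980169415474 t 19.4
dot 109.48502994011976 [(108, 135), (112, 128), (104, 118), (116, 106)]
```

>>> drive_tool(rows=[{"dx": 0, "dy": 0, "dz": 0, "wx": 0, "wy": 0, "wz": -0.4, "hand": 30}, {"dx": 0, "dy": 0, "dz": 0, "wx": 0, "wy": 0, "wz": -0.8, "hand": 30}, {"dx": 0, "dy": 0, "dz": 0, "wx": 0, "wy": 0, "wz": -0.8, "hand": 30}, {"dx": 0, "dy": 0, "dz": 0, "wx": 0, "wy": 0, "wz": -0.8, "hand": 30}])

```text
clock: 19.85
eef_pos: [0.5758, 0.1342, 0.0598]
tool_rot: [0.537, 0.844, 0.0, 0.001]
ft_force: [-1.4, -0.7, 6.1]
grip_width: 0.0494
grasp_force: 62.2
```

```bash
python3 st.py; python3 scan.py g4
```

```text
yaw 115.1 F [-1.4 -0.7  6.1] T [-0.48  0.79  0.75] [0.5758 0.1342 0.0598] w 0.049367517890345665 q6 1.3620720210274937 tau6 0.775810182094574 t 19.85
dot 113.62745098039215 [(112, 147), (116, 139), (108, 124), (120, 114)]
```

>>> drive_tool(rows=[{"dx": 0, "dy": 0, "dz": 0, "wx": 0, "wy": 0, "wz": -0.4, "hand": 30}, {"dx": 0, "dy": 0, "dz": 0, "wx": 0, "wy": 0, "wz": -0.8, "hand": 30}, {"dx": 0, "dy": 0, "dz": 0, "wx": 0, "wy": 0, "wz": -0.8, "hand": 30}, {"dx": 0, "dy": 0, "dz": 0, "wx": 0, "wy": 0, "wz": -0.8, "hand": 30}])

```text
clock: 20.3
eef_pos: [0.5758, 0.1342, 0.0598]
tool_rot: [0.507, 0.862, 0.0, 0.001]
ft_force: [-1.7, -1.5, 5.4]
grip_width: 0.0494
grasp_force: 62.2
```

```bash
python3 st.py; python3 scan.py g5
```

```text
yaw 119.08 F [-1.7 -1.5  5.4] T [-0.53  0.75  0.64] [0.5758 0.1342 0.0598] w 0.04941987255472181 q6 1.292673595498745 tau6 0.6123600527644157 t 20.3
dot 117.69294605809128 [(116, 153), (120, 152), (112, 134), (124, 122)]
```

>>> drive_tool(rows=[{"dx": 0, "dy": 0, "dz": 0, "wx": 0, "wy": 0, "wz": -0.3, "hand": 30}, {"dx": 0, "dy": 0, "dz": 0, "wx": 0, "wy": 0, "wz": -0.5, "hand": 30}, {"dx": 0, "dy": 0, "dz": 0, "wx": 0, "wy": 0, "wz": -0.5, "hand": 30}, {"dx": 0, "dy": 0, "dz": 0, "wx": 0, "wy": 0, "wz": -0.5, "hand": 48}, {"dx": 0, "dy": 0, "dz": 0, "wx": 0, "wy": 0, "wz": -0.5, "hand": 50}, {"dx": 0, "dy": 0, "dz": 0, "wx": 0, "wy": 0, "wz": -0.5, "hand": 52}, {"dx": 0, "dy": 0, "dz": 0, "wx": 0, "wy": 0, "wz": -0.5, "hand": 54}, {"dx": 0, "dy": 0, "dz": 0, "wx": 0, "wy": 0, "wz": -0.5, "hand": 56}, {"dx": 0, "dy": 0, "dz": 0, "wx": 0, "wy": 0, "wz": -0.5, "hand": 60}, {"dx": 0, "dy": 0, "dz": 0, "wx": 0, "wy": 0, "wz": -0.5, "hand": 75}, {"dx": 0, "dy": 0, "dz": 0, "wx": 0, "wy": 0, "wz": -0.5, "hand": 80}, {"dx": 0, "dy": 0, "dz": 0, "wx": 0, "wy": 0, "wz": -0.5, "hand": 80}])

```text
clock: 21.55
eef_pos: [0.5753, 0.1343, 0.0577]
tool_rot: [0.489, 0.873, -0.0, -0.0]
ft_force: [-0.6, -1.1, 0.5]
grip_width: 0.0802
grasp_force: 0.0
```

```bash
python3 st.py; python3 scan.py g6
```

```text
yaw 121.5 F [-0.6 -1.1  0.5] T [-0.02 -0.02 -0.01] [0.5753 0.1343 0.0577] w 0.08017253418023154 q6 1.2503686250258377 tau6 0.00034984369449375663 t 21.55
dot 125.63636363636364 [(124, 147), (128, 138), (120, 121), (132, 112)]
```

It rests at about 125° again: a repeatable equilibrium with the jaws pressed on the bit and held by the sleeve's own friction. I'll lift clear and check the bit.

>>> drive_tool(rows=[{"dx": 0, "dy": 0, "dz": -0.4, "wx": 0, "wy": 0, "wz": 0, "hand": 80}, {"dx": 0, "dy": 0, "dz": -1, "wx": 0, "wy": 0, "wz": 0, "hand": 80}, {"dx": 0, "dy": 0, "dz": -1.8, "wx": 0, "wy": 0, "wz": 0, "hand": 80}, {"dx": 0, "dy": 0, "dz": -2.6, "wx": 0, "wy": 0, "wz": 0, "hand": 80}, {"dx": 0, "dy": 0, "dz": -3.2, "wx": 0, "wy": 0, "wz": 0, "hand": 80}, {"dx": 0, "dy": 0, "dz": -3.2, "wx": 0, "wy": 0, "wz": 0, "hand": 80}, {"dx": 0, "dy": 0, "dz": -3.2, "wx": 0, "wy": 0, "wz": 0, "hand": 80}])

```text
clock: 22.3
eef_pos: [0.5757, 0.1344, 0.2185]
tool_rot: [0.489, 0.872, 0.001, 0.001]
ft_force: [-0.0, -0.1, 0.0]
grip_width: 0.0798
grasp_force: 0.0
```

```bash
python3 st.py; python3 scan.py h; python3 - <<'E'
from h import *
for f in('side1.png','s_c.png','s_h.png'):
    g=cv2.cvtColor(cv2.imread('pics/'+f),6)[226:240,180:194]; m=cv2.moments((g>g.max()*.75).astype('uint8'),True); print(m['m00'],180+m['m10']/m['m00'],226+m['m01']/m['m00'])
print('axis@.105',proj('side',[.5758,.1345,.105]))
bot.camera('side')
for r in bot.outline_of('side','bit')[:2]: print(r['score'],r['extent'])
E
```

```text
yaw 121.5 F [-0.  -0.1  0. ] T [ 0.02  0.   -0.01] [0.5757 0.1344 0.2185] w 0.07980166445972373 q6 1.250397888375633 tau6 9.489527201367309e-05 t 22.3
dot 125.6938775510204 [(124, 146), (128, 137), (120, 120), (132, 113)]
54.0 185.94444444444446 232.16666666666666
16.0 188.5 232.8125
41.0 186.6341463414634 233.21951219512195
axis@.105 [186.34061911 232.04636409]
0.71 [190.1, 245.8, 34.6, 36.6]
0.6 [187.4, 238.8, 9.1, 15.2]
```

The bit head sits on the chuck axis to within about a pixel (186.6,233.2 against 186.3,232.0), and nothing is touched. Handing in.

```bash
python3 -c "
from workcell import bot
print(bot.job_done())"
```

```text
the job is handed in; nothing more can be done
None
```

Handed in at about 22 s: the sleeve is about 66° clockwise of its start with the bit upright on the axis and the empty chuck untouched, but it springs back about 20° on release, so the final grip is held by the sleeve's own friction and I could not measure how firm it is.

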